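# Raise the beaker on the cam lift and hold it at the top

## Robot

A 6-joint arm with a two-finger parallel gripper is mounted at the origin on the work surface. World frame = base frame: x ahead of the robot, y to its left, z up, the work surface at z = 0. Lengths are in m, angles in rad, forces in N, time in s.
With the tool pointing down it reaches from about 0.25 to 0.725 m from the base axis. Payload 4 kg.
Tool frame: the origin (TCP) lies midway between the tips of the shut fingers; the grasp point (between the pads) lies 19 mm behind it; z points along the fingers, y is the line along which they close (so a half turn about z gives the same grasp; the last joint's range is limited). The gripper opens to 85 mm and grips with 20 to 120 N. Pads are 22 mm wide; open, the fingers measure 114 mm over their backs; the gripper's body (76 mm by 85 mm) begins 54 mm behind the grasp point. The pads swing forward as they close: fully open they stand 13 mm farther back than shut.
Start: joints at [1.248, 0.241, 0.005, 1.335, 0, 1.571], TCP at [0.159, 0.474, 0.231] pointing down, gripper open.
Joint ranges: [-2.72, 2.72], [-1.05, 1.87], [-1.09, 1.28], [-1.99, 2.15], [-1.42, 1.44], [-3.14, 3.14]. Speed limits (rad/s): [2.79, 2.79, 3.14, 3.14, 3.14, 3.14].

## Interface

Orientations are given as a unit quaternion [x, y, z, w].
In Python, from workcell import bot gives the robot as it stands. The module is installed in compiled form; this text tells all that it offers.
- The arm moves only by the tool jog_arm, never from a script. Its argument "deltas" is a list of rows, each an object with "fingers": the opening, from 0 (shut) to 1 (fully open); "delta_pos": the shift along the tool's x, y, z normalised to -1 to 1, where 1 is 300 mm, a list of three; "yaw": the turn about the tool's z normalised to -1 to 1, where 1 is pi/4 rad. A call has 1 to 12 rows; each row is the pose to reach, as a shift and turn from the pose commanded when the call began, along the tool's axes at that moment; what a row does not reach only later rows make up. A row lasts 1/10 s, in which the tool goes at most 50 mm and 8.59 degrees, less where a joint would pass 70% of its speed; a pose out of reach is approached as far as the arm can. A call with a number of a shift or a turn outside -1 to 1 is refused whole. A call with a gripper value outside its range is refused whole. The fingers move at their own pace and stop on an object; the grip force is fixed at half the most. Time passes only in rows, so rows that repeat a pose let the fingers close. It gives the time, the measured TCP pose, the force, the opening and the grip force at its end, in the units of the state.
- bot.get_obs(): the state, without advancing time (a new reading comes with each control period).
- bot.camera(name): name is "scene" or "top"; returns a dict with "image" (384x512x3 uint8, red, green, blue), "range_z" (384x512 float32, m along the optical axis (not along the pixel's ray), 0 where there is no reading), "fx", "fy", "cx", "cy" (pixels), "distortion" ([k1, k2, p1, p2, k3] as OpenCV has them; the pictures are not rectified), "rvec" (rotation vector, rad) and "tvec" (3), from world to camera coordinates, as OpenCV has them. Camera axes: x right, y down, z forward; pixel columns grow to the right and rows downward; lengths in m; the calibration is good to about 2 mm. A picture is of the moment at which its call begins.
- bot.job_done(): hands the job in; it is judged then, once.
The state is a dict: "clock": time; "joint_pos": joint angles; "joint_vel": joint speeds; "tau": joint torques, N m; "eef_pos": TCP position; "tool_rot": TCP orientation; "ft_force": force on the tool from outside, world axes, zero at the start; "ft_torque": the same for the moment, N m; "grip_width": finger opening in m; "grasp_force": force on a finger pad.
Only numpy, scipy, OpenCV 4.12 (cv2) and the standard library are available. Lean on these libraries where they do the work, as an engineer would, in place of code of your own. Each camera call takes 0.05 s, during which the arm holds its last target. There are 200 camera calls.

## Task

Stand the little silver beaker upright in the middle of the round lift table while its lever is still down, and let go of it. Then swing the red-handled cam lever up to the red mark, standing straight up, where the cam lifts the table highest, and finish while still holding it there against its return spring so I can scribe a line around the rim. Leave the yellow can, the hammer and the steel bowl alone.

Things in the scene. Friction and masses are not known exactly. Their poses are not given: they have to be found in the camera images.
- beaker_mid (a point): centre (half-way up) of the loose open silver beaker: 48 mm across at the rim, a little narrower at its foot, 50 mm tall, wall 4 mm, about 0.1 kg, standing upright on the bench. z is up along its axis.
- lift_stand: green fixed cam-lift stand, screwed to the bench; base 150 (x) x 130 (y) x 10 mm, origin at the centre of its underside on the bench. Its two upright cheeks are 90 mm high. The lever is on its -y side. At joint 0 the lever leans towards the stand's -x; a red stripe on the -y cheek marks straight up.
- table_top (a point): centre of the upper face of the round aluminium lift table (90 mm across, 8 mm thick, thin black circle of 58 mm drawn round its centre), on the stand's centre line. 104 mm above the bench with the lever down, 118 mm at the highest point; the cam raises it straight up, 14 mm in all. Axes as the stand's.
- cam_axis (a point): point on the lever's horizontal pivot axis, which runs along the stand's y, 60 mm above the bench, in the same vertical plane (normal to the pivot) as lever_grip; fixed to the stand, axes as the stand's.
- lever_grip (a point): middle of the lever's red hand grip: a level round bar, 16 mm diameter, 56 mm long, along the stand's y, 140 mm from the pivot axis. The steel lever arm (10 mm thick) joins its inner end, 39 mm towards the stand's +y from here; its outer (-y) end is free. 111 mm above the bench with the lever down, 200 mm straight up. Axes as the stand's at joint 0, turning with the lever about y.
- cam_lever (a joint): angle of the cam lever (rad): 0 = down at its stop, leaning 1.2 rad from vertical towards the stand's -x; grows as it swings up over the pivot towards +x; 1.2 = straight up at the red mark, the highest lift; beyond it the table sinks again (stop at 1.9). A return spring pulls it back to 0 whenever it is let go; holding it at 1.2 takes about 6 N at the grip, towards +x.
- can: bystander: closed yellow can, 44 mm across, 75 mm tall, standing on the bench; origin at the centre of its underside.
- hammer: bystander: hammer lying on the bench, 240 mm long, to the left of the work.
- bowl: bystander: shallow steel bowl, 110 mm across, 35 mm tall, on the bench; origin at the centre of its underside.
There are look-alikes about, which are no part of the job. What is shaped like the part that bears beaker_mid but pink, purple or turquoise is not meant.

How it is judged:
On the way:
1. the beaker stands upright and released in the middle of the lift table while the lever is down (horizontal distance between beaker_mid and table_top below 0.018 m and z of beaker_mid in the frame of table_top between 0.021 and 0.029 m and angle between beaker_mid's own z axis and vertical below 0.1 rad and contact force between each of the fingers, the arm and beaker below 0.05 N and value of joint cam_lever below 0.15 rad and linear speed of beaker below 0.02 m/s), for 0.3 s.
At the end, for the whole second after the job is handed in: The lever is held by the robot (contact over 1 N) within 0.12 rad of its highest lift point (joint 1.2) and is still, the table top more than 116.5 mm above the bench; the beaker stands upright (within 0.1 rad) on the lift table, within 18 mm of its centre, at rest and not touched by the robot (horizontal distance between beaker_mid and table_top below 0.018 m and z of beaker_mid in the frame of table_top between 0.021 and 0.029 m and angle between beaker_mid's own z axis and vertical below 0.1 rad and contact force between each of the fingers, the arm and beaker below 0.05 N and height (world z) of table_top above 0.1165 m and value of joint cam_lever between 1.08 and 1.32 rad and contact force between any of the fingers, the arm and cam_lever above 1 N and velocity of joint cam_lever between -0.1 and 0.1 rad/s and linear speed of beaker below 0.02 m/s); the arm keeps its last pose, push and grip.
It fails at once if the can was disturbed (moved more than 30 mm or tipped) (distance of can from where it was at the start of the episode above 0.03 m or angle between can's own z axis and vertical above 0.3 rad).
It fails at once if the hammer was disturbed (moved more than 30 mm or tipped) (distance of hammer from where it was at the start of the episode above 0.03 m).
It fails at once if the bowl was disturbed (moved more than 30 mm or tipped) (distance of bowl from where it was at the start of the episode above 0.03 m or angle between bowl's own z axis and vertical above 0.3 rad).
It also fails if it takes over 54 s, if anything falls off the work surface, if the arm or the gripper's body presses on something with over 40 N, if the wrist force passes 120 N, or if a joint passes its speed limit or range.

## Working session

There is one attempt and no reset: what is moved stays moved. The work goes in short steps, Python scripts to look and compute and a tool call to move; the robot and the scene stay as the last step left them, time stands still between calls to the robot, and variables do not carry over. Pictures are saved under pics/ and viewed, at most 10 in all, crops included, and the job is handed in when it is done.

Besides the shell and the picture viewer there is one more tool, called after "Request:" by a JSON object that holds its "method" and its "body". jog_arm: Moves the arm, as the interface text tells. Scaled input: -1 to 1 covers 300 mm each way for a shift and pi/4 rad each way for a turn. Its arguments: {"type":"object","properties":{"deltas":{"type":"array","items":{"type":"object","properties":{"fingers":{"type":"number"},"delta_pos":{"type":"array","items":{"type":"number"}},"yaw":{"type":"number"}}}}},"required":["deltas"]}

```bash
mkdir -p pics
cat > h.py <<'E'
import numpy as np, cv2
from workcell import bot
def grab(name, png=None):
    c=bot.camera(name); 
    if png: cv2.imwrite('pics/'+png, c['image'][:,:,::-1])
    K=np.array([[c['fx'],0,c['cx']],[0,c['fy'],c['cy']],[0,0,1.]])
    h,w=c['range_z'].shape
    uv=np.stack(np.meshgrid(np.arange(w),np.arange(h)),-1).reshape(-1,1,2).astype(float)
    n=cv2.undistortPoints(uv,K,np.array(c['distortion'],float)).reshape(h,w,2)
    z=c['range_z'].astype(float)
    P=np.dstack([n*z[...,None],z])
    R=cv2.Rodrigues(np.array(c['rvec'],float))[0]; t=np.array(c['tvec'],float).ravel()
    W=(P-t)@R
    W[z==0]=np.nan
    return c['image'],W
E
python3 - <<'E'
from h import *
a,W=grab('top','top0.png'); b,V=grab('scene','scene0.png')
np.savez('w0.npz',a=a,W=W,b=b,V=V)
o=bot.get_obs(); print(o['eef_pos'],o['tool_rot'],o['grip_width'],o['clock'])
E
```

```text
[0.1584191  0.47363702 0.23048172] [ 1.60696975e-01  9.87003323e-01 -9.48661917e-04 -1.47868154e-04] 0.08559752734224685 0.1
```

View pics/top0.png

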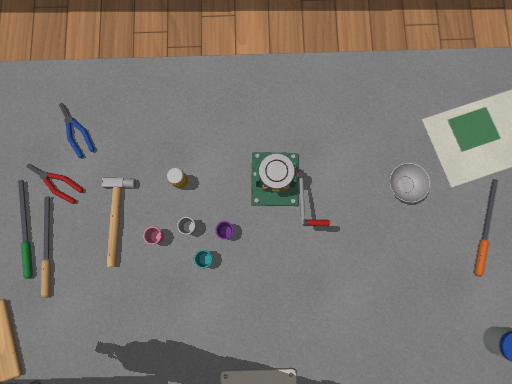

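View pics/scene0.png

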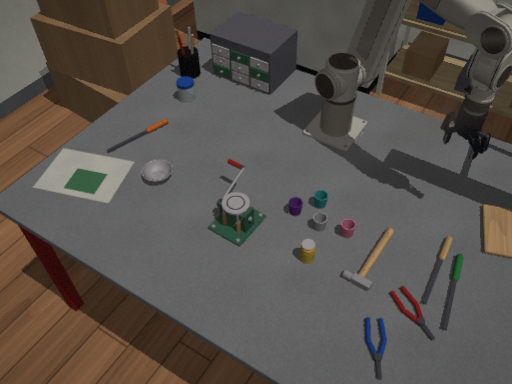

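The top view has +x up and +y left. The silver beaker is at (187,226), with pink, purple and turquoise cups around it. The lift table is at (277,170) and the red grip at (317,223). Next I'll measure them.

Run:
```python
from h import *
d=np.load('w0.npz')
for im,W,n in((d['a'],d['W'],'top'),(d['b'],d['V'],'scene')):
    hsv=cv2.cvtColor(im,cv2.COLOR_RGB2HSV).astype(int); H,S,Vv=hsv[...,0],hsv[...,1],hsv[...,2]
    x,y,z=W[...,0],W[...,1],W[...,2]
    def rep(l,m):
        q=W[m]; 
        if len(q): print(n,l,len(q),'mean',q.mean(0).round(4),'min',np.percentile(q,2,0).round(4),'max',np.percentile(q,98,0).round(4))
    box=lambda x0,x1,y0,y1:(x>x0)&(x<x1)&(y>y0)&(y<y1)
    near=box(.2,.65,-.25,.3)
    rep('table',near&(S<60)&(z>.095)&(z<.112)&box(.4,.65,-.1,.03))
    red=near&((H<8)|(H>172))&(S>150)&(z>.085)&(z<.13)
    rep('grip',red)
    g=near&(H>60)&(H<85)&(S>80)&(z>0.002)&(z<.02)
    rep('green',g)
    q=W[g][:,:2].astype(np.float32)
    if len(q): print(cv2.minAreaRect(q))
    q=W[red][:,:2].astype(np.float32)
    if len(q)>3: print('gripaxis',cv2.minAreaRect(q))
    # raised cups
    m=(near&(z>.015)&(z<.09)).astype(np.uint8)
    k,L,st,c=cv2.connectedComponentsWithStats(m)
    for i in range(1,k):
        if st[i,4]>40:
            r=(L==i)
            t=r&(z>np.percentile(z[r],95)-.006)
            q=W[t][:,:2].astype(np.float32)
            print(n,'blob',c[i].round(),st[i,4],'ztop',np.percentile(z[r],95).round(3),'rimcirc',np.round(cv2.minEnclosingCircle(q),3) if 0 else [np.round(v,3) for v in cv2.minEnclosingCircle(q)],im[r].mean(0).round())
```

```text
top table 937 mean [ 0.5926 -0.0609  0.1039] min [ 0.5526 -0.0977  0.1003] max [ 0.6331 -0.0222  0.1072]
top grip 139 mean [ 0.4634 -0.156   0.116 ] min [ 0.4512 -0.1832  0.0896] max [ 0.5912 -0.1144  0.1215]
top green 872 mean [ 0.5575 -0.058   0.0099] min [ 0.5196 -0.1248  0.0061] max [6.467e-01 1.000e-04 1.410e-02]
((0.5846229195594788, -0.0631207674741745), (0.12597185373306274, 0.13355334103107452), 88.3350601196289)
gripaxis ((0.5126798152923584, -0.12971438467502594), (0.15846607089042664, 0.05041194707155228), 27.412456512451172)
top blob [298. 180.] 202 ztop 0.089 rimcirc [array([ 0.568, -0.116]), np.float64(0.048)] [89. 93. 90.]
top blob [177. 178.] 301 ztop 0.077 rimcirc [array([0.595, 0.201]), np.float64(0.021)] [150. 142. 126.]
top blob [256. 179.] 56 ztop 0.089 rimcirc [array([ 0.583, -0.015]), np.float64(0.012)] [67. 88. 77.]
top blob [185. 225.] 157 ztop 0.051 rimcirc [array([0.467, 0.176]), np.float64(0.023)] [111. 109. 110.]
top blob [223. 229.] 140 ztop 0.052 rimcirc [array([0.452, 0.076]), np.float64(0.024)] [80. 47. 98.]
top blob [152. 235.] 188 ztop 0.052 rimcir
[... 842 characters left out ...]
top 0.051 rimcirc [array([0.382, 0.135]), np.float64(0.024)] [26. 73. 72.]
scene blob [295. 205.] 182 ztop 0.051 rimcirc [array([0.454, 0.079]), np.float64(0.025)] [53. 27. 68.]
scene blob [247. 219.] 200 ztop 0.088 rimcirc [array([ 0.599, -0.011]), np.float64(0.025)] [39. 57. 48.]
scene blob [319. 220.] 187 ztop 0.05 rimcirc [array([0.469, 0.178]), np.float64(0.027)] [84. 82. 83.]
scene blob [237. 224.] 55 ztop 0.079 rimcirc [array([ 0.628, -0.032]), np.float64(0.004)] [80. 68. 48.]
scene blob [347. 227.] 197 ztop 0.051 rimcirc [array([0.445, 0.266]), np.float64(0.025)] [107.  60.  74.]
scene blob [307. 250.] 284 ztop 0.077 rimcirc [array([0.598, 0.203]), np.float64(0.022)] [120. 107.  78.]
```

Request:
{"method": "jog_arm", "body": {"deltas": [{"delta_pos": [-0.833, -0.4, 0], "yaw": 0.8, "fingers": 1}, {"delta_pos": [-0.833, -0.4, 0], "yaw": 0.8, "fingers": 1}, {"delta_pos": [-0.833, -0.4, 0], "yaw": 0.8, "fingers": 1}, {"delta_pos": [-0.833, -0.4, 0], "yaw": 0.8, "fingers": 1}, {"delta_pos": [-0.833, -0.4, 0], "yaw": 0.8, "fingers": 1}, {"delta_pos": [-0.833, -0.4, 0], "yaw": 0.8, "fingers": 1}, {"delta_pos": [-0.833, -0.4, 0], "yaw": 0.8, "fingers": 1}, {"delta_pos": [-0.833, -0.4, 0], "yaw": 0.8, "fingers": 1}, {"delta_pos": [-0.833, -0.4, 0], "yaw": 0.8, "fingers": 1}]}}

```text
clock: 1.0
eef_pos: [0.3569, 0.2815, 0.2311]
tool_rot: [0.457, 0.889, -0.0, -0.0]
ft_force: [-0.3, 0.3, 0.5]
grip_width: 0.0856
grasp_force: 0.0
```

Request:
{"method": "jog_arm", "body": {"deltas": [{"delta_pos": [-0.499, 0.098, 0.3], "yaw": 0.791, "fingers": 1}, {"delta_pos": [-0.499, 0.098, 0.3], "yaw": 0.791, "fingers": 1}, {"delta_pos": [-0.499, 0.098, 0.3], "yaw": 0.791, "fingers": 1}, {"delta_pos": [-0.499, 0.098, 0.3], "yaw": 0.791, "fingers": 1}, {"delta_pos": [-0.499, 0.098, 0.3], "yaw": 0.791, "fingers": 1}, {"delta_pos": [-0.499, 0.098, 0.3], "yaw": 0.791, "fingers": 1}, {"delta_pos": [-0.499, 0.098, 0.3], "yaw": 0.791, "fingers": 1}, {"delta_pos": [-0.499, 0.098, 0.3], "yaw": 0.791, "fingers": 1}]}}

```text
clock: 1.8
eef_pos: [0.4681, 0.1777, 0.1422]
tool_rot: [0.707, 0.708, 0.001, 0.0]
ft_force: [-0.4, -0.1, -0.6]
grip_width: 0.0855
grasp_force: 0.0
```

Run:
```python
from h import *
a,W=grab('scene','s1.png')
cv2.imwrite('pics/s1c.png',cv2.resize(a[120:290,230:400,::-1],(680,680))[:600])
```

```text
(no output)
```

View pics/s1c.png

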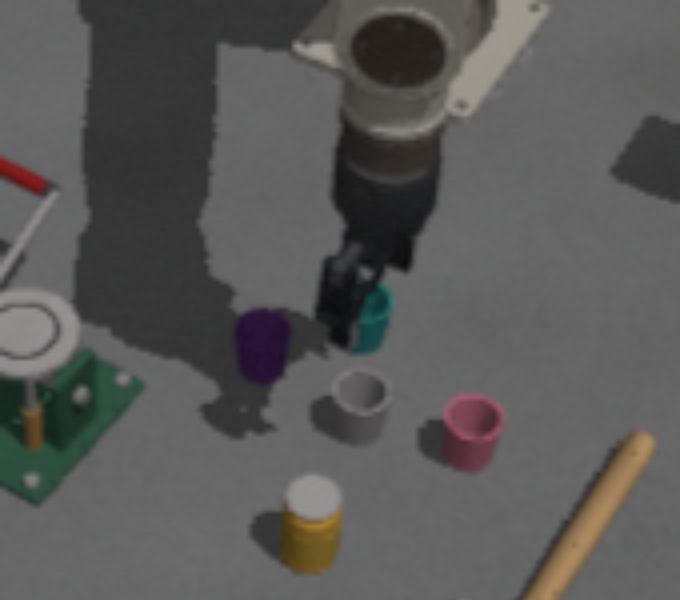

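The gripper hangs above the silver beaker (crop 360,405) and is clear of the neighbouring cups. I'll lower it and close.

Request:
{"method": "jog_arm", "body": {"deltas": [{"delta_pos": [0, 0, 0.15], "fingers": 1}, {"delta_pos": [0, 0, 0.25], "fingers": 1}, {"delta_pos": [0, 0, 0.35], "fingers": 1}, {"delta_pos": [0, 0, 0.42], "fingers": 1}, {"delta_pos": [0, 0, 0.42], "fingers": 1}, {"delta_pos": [0, 0, 0.42], "fingers": 0.7}, {"delta_pos": [0, 0, 0.42], "fingers": 0.5}, {"delta_pos": [0, 0, 0.42], "fingers": 0.4}, {"delta_pos": [0, 0, 0.42], "fingers": 0.3}, {"delta_pos": [0, 0, 0.42], "fingers": 0.3}, {"delta_pos": [0, 0, 0.42], "fingers": 0.3}, {"delta_pos": [0, 0, 0.42], "fingers": 0.3}]}}

```text
invalid input at $.deltas[0]: expected keys fingers, delta_pos, yaw
```

Request:
{"method": "jog_arm", "body": {"deltas": [{"delta_pos": [0, 0, 0.15], "yaw": 0, "fingers": 1}, {"delta_pos": [0, 0, 0.25], "yaw": 0, "fingers": 1}, {"delta_pos": [0, 0, 0.35], "yaw": 0, "fingers": 1}, {"delta_pos": [0, 0, 0.42], "yaw": 0, "fingers": 1}, {"delta_pos": [0, 0, 0.42], "yaw": 0, "fingers": 1}, {"delta_pos": [0, 0, 0.42], "yaw": 0, "fingers": 0.7}, {"delta_pos": [0, 0, 0.42], "yaw": 0, "fingers": 0.5}, {"delta_pos": [0, 0, 0.42], "yaw": 0, "fingers": 0.4}, {"delta_pos": [0, 0, 0.42], "yaw": 0, "fingers": 0.3}, {"delta_pos": [0, 0, 0.42], "yaw": 0, "fingers": 0.3}, {"delta_pos": [0, 0, 0.42], "yaw": 0, "fingers": 0.3}, {"delta_pos": [0, 0, 0.42], "yaw": 0, "fingers": 0.3}]}}

```text
clock: 3.05
eef_pos: [0.4695, 0.177, 0.0172]
tool_rot: [0.708, 0.707, 0.002, 0.0]
ft_force: [-1.1, 0.8, 5.6]
grip_width: 0.045
grasp_force: 60.3
```

Request:
{"method": "jog_arm", "body": {"deltas": [{"delta_pos": [0, 0, -0.1], "yaw": 0, "fingers": 0.3}, {"delta_pos": [0, 0, -0.2], "yaw": 0, "fingers": 0.3}, {"delta_pos": [0, 0, -0.3], "yaw": 0, "fingers": 0.3}, {"delta_pos": [0, 0, -0.4], "yaw": 0, "fingers": 0.3}, {"delta_pos": [0, 0, -0.5], "yaw": 0, "fingers": 0.3}, {"delta_pos": [-0.1, 0.05, -0.55], "yaw": 0, "fingers": 0.3}, {"delta_pos": [-0.2, 0.1, -0.55], "yaw": 0, "fingers": 0.3}, {"delta_pos": [-0.3, 0.16, -0.55], "yaw": 0, "fingers": 0.3}, {"delta_pos": [-0.4, 0.21, -0.55], "yaw": 0, "fingers": 0.3}, {"delta_pos": [-0.5, 0.27, -0.55], "yaw": 0, "fingers": 0.3}, {"delta_pos": [-0.6, 0.33, -0.55], "yaw": 0, "fingers": 0.3}, {"delta_pos": [-0.7, 0.38, -0.55], "yaw": 0, "fingers": 0.3}]}}

```text
clock: 4.25
eef_pos: [0.583, -0.0353, 0.1812]
tool_rot: [0.708, 0.707, 0.001, 0.001]
ft_force: [-0.2, -0.3, -0.4]
grip_width: 0.0449
grasp_force: 61.4
```

Request:
{"method": "jog_arm", "body": {"deltas": [{"delta_pos": [-0.05, 0.02, 0], "yaw": 0, "fingers": 0.3}, {"delta_pos": [-0.09, 0.035, 0], "yaw": 0, "fingers": 0.3}, {"delta_pos": [-0.09, 0.035, 0], "yaw": 0, "fingers": 0.3}, {"delta_pos": [-0.09, 0.035, 0], "yaw": 0, "fingers": 0.3}]}}

```text
clock: 4.65
eef_pos: [0.592, -0.0601, 0.1804]
tool_rot: [0.707, 0.707, 0.0, -0.0]
ft_force: [0.0, -0.6, -1.3]
grip_width: 0.0446
grasp_force: 61.4
```

Run:
```python
from h import *
a,W=grab('scene')
cv2.imwrite('pics/s2c.png',cv2.resize(a[100:250,140:340,::-1],(800,600)))
o=bot.get_obs();print(o['eef_pos'],o['grip_width'],o['ft_force'])
```

```text
[ 0.59202956 -0.05976413  0.18043234] 0.04496781256081956 [ 0.31685013  0.89525596 -0.42815451]
```

View pics/s2c.png

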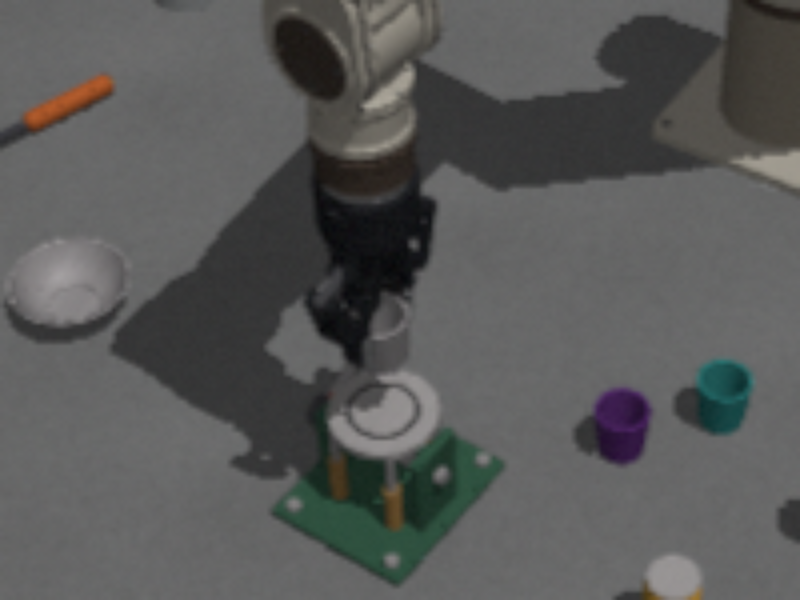

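The beaker (crop 388,335) is upright in the fingers, above the table circle (crop 385,410). I'll lower it.

Request:
{"method": "jog_arm", "body": {"deltas": [{"delta_pos": [0, 0.004, 0.06], "yaw": 0, "fingers": 0.3}, {"delta_pos": [0, 0.004, 0.11], "yaw": 0, "fingers": 0.3}, {"delta_pos": [0, 0.004, 0.15], "yaw": 0, "fingers": 0.3}, {"delta_pos": [0, 0.004, 0.175], "yaw": 0, "fingers": 0.3}, {"delta_pos": [0, 0.004, 0.187], "yaw": 0, "fingers": 0.3}, {"delta_pos": [0, 0.004, 0.19], "yaw": 0, "fingers": 0.3}, {"delta_pos": [0, 0.004, 0.19], "yaw": 0, "fingers": 0.3}]}}

```text
clock: 5.4
eef_pos: [0.5941, -0.0608, 0.1237]
tool_rot: [0.708, 0.707, 0.0, 0.0]
ft_force: [-0.7, -0.1, -0.8]
grip_width: 0.0449
grasp_force: 61.4
```

Request:
{"method": "jog_arm", "body": {"deltas": [{"delta_pos": [0, 0, 0.004], "yaw": 0, "fingers": 0.3}, {"delta_pos": [0, 0, 0.007], "yaw": 0, "fingers": 0.3}, {"delta_pos": [0, 0, 0.007], "yaw": 0, "fingers": 0.3}]}}

```text
clock: 5.7
eef_pos: [0.5939, -0.061, 0.1214]
tool_rot: [0.708, 0.707, 0.0, 0.0]
ft_force: [1.1, 0.3, -0.5]
grip_width: 0.0452
grasp_force: 61.5
```

Request:
{"method": "jog_arm", "body": {"deltas": [{"delta_pos": [0, 0, 0.003], "yaw": 0, "fingers": 0.3}, {"delta_pos": [0, 0, 0.005], "yaw": 0, "fingers": 0.3}, {"delta_pos": [0, 0, 0.005], "yaw": 0, "fingers": 0.3}]}}

```text
clock: 6.0
eef_pos: [0.5939, -0.061, 0.1211]
tool_rot: [0.708, 0.707, 0.0, 0.001]
ft_force: [-2.0, -0.4, 5.4]
grip_width: 0.0447
grasp_force: 62.1
```

Contact. Now the release.

Request:
{"method": "jog_arm", "body": {"deltas": [{"delta_pos": [0, 0, -0.002], "yaw": 0, "fingers": 0.56}, {"delta_pos": [0, 0, -0.002], "yaw": 0, "fingers": 0.6}, {"delta_pos": [0, 0, -0.002], "yaw": 0, "fingers": 0.7}, {"delta_pos": [0, 0, -0.002], "yaw": 0, "fingers": 0.85}, {"delta_pos": [0, 0, -0.002], "yaw": 0, "fingers": 1}, {"delta_pos": [0, 0, -0.002], "yaw": 0, "fingers": 1}, {"delta_pos": [0, 0, -0.002], "yaw": 0, "fingers": 1}, {"delta_pos": [0, 0, -0.002], "yaw": 0, "fingers": 1}, {"delta_pos": [0, 0, -0.002], "yaw": 0, "fingers": 1}]}}

```text
clock: 6.9
eef_pos: [0.5937, -0.0609, 0.1203]
tool_rot: [0.708, 0.707, -0.0, -0.0]
ft_force: [0.4, 0.4, -0.9]
grip_width: 0.0854
grasp_force: 0.0
```

Request:
{"method": "jog_arm", "body": {"deltas": [{"delta_pos": [0, 0, -0.05], "yaw": 0, "fingers": 1}, {"delta_pos": [0, 0, -0.13], "yaw": 0, "fingers": 1}, {"delta_pos": [0, 0, -0.25], "yaw": 0, "fingers": 1}, {"delta_pos": [0, 0, -0.37], "yaw": 0, "fingers": 1}, {"delta_pos": [0, 0, -0.45], "yaw": 0, "fingers": 1}, {"delta_pos": [-0.15, -0.15, -0.45], "yaw": 0, "fingers": 0.8}, {"delta_pos": [-0.33, -0.3, -0.45], "yaw": 0, "fingers": 0.7}, {"delta_pos": [-0.33, -0.435, -0.45], "yaw": 0, "fingers": 0.7}, {"delta_pos": [-0.33, -0.435, -0.45], "yaw": 0, "fingers": 0.7}, {"delta_pos": [-0.33, -0.435, -0.45], "yaw": 0, "fingers": 0.7}]}}

```text
clock: 7.9
eef_pos: [0.4608, -0.1607, 0.256]
tool_rot: [0.709, 0.705, -0.0, 0.0]
ft_force: [-0.0, -0.1, -0.1]
grip_width: 0.06
grasp_force: 0.0
```

Run:
```python
from h import *
a,W=grab('scene')
cv2.imwrite('pics/s3c.png',cv2.resize(a[100:250,140:340,::-1],(800,600)))
b,V=grab('top')
for n,W_ in(('scene',W),('top',V)):
    m=(np.hypot(W_[...,0]-.594,W_[...,1]+.06)<.04)&(W_[...,2]>.146)&(W_[...,2]<.162)
    q=W_[m]; print(n,m.sum(),[np.round(v,4) for v in cv2.minEnclosingCircle(q[:,:2].astype(np.float32))],np.percentile(q[:,2],90))
    hsv=cv2.cvtColor(a if n=='scene' else b,cv2.COLOR_RGB2HSV).astype(int)
    r=((hsv[...,0]<8)|(hsv[...,0]>172))&(hsv[...,1]>150)&(W_[...,2]>.085)&(W_[...,2]<.14)&(abs(W_[...,0]-.463)<.04)&(W_[...,1]<-.1)
    print(W_[r].mean(0),r.sum())
```

```text
scene 78 [array([ 0.5931, -0.0598]), np.float64(0.0261)] 0.15470587222803248
[ 0.46224039 -0.15475005  0.11525796] 50
top 115 [array([ 0.5912, -0.0614]), np.float64(0.024)] 0.15549017577955634
[ 0.45769956 -0.15743807  0.11682219] 132
```

View pics/s3c.png

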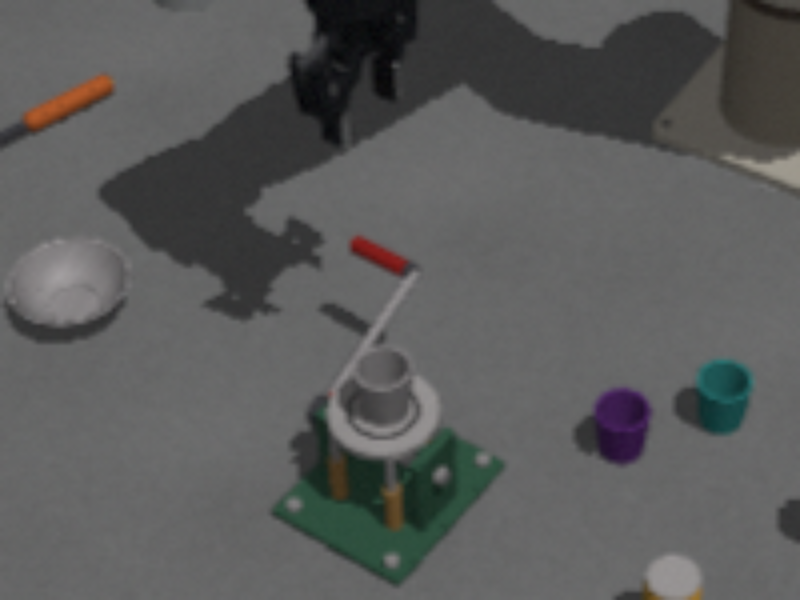

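The beaker stands inside the black circle (crop 385,385), within about 3 mm of centre. The lever is still down, with its grip at crop (380,255). I'll lower the fingers over the grip.

Request:
{"method": "jog_arm", "body": {"deltas": [{"delta_pos": [-0.01, 0.005, 0.12], "yaw": 0, "fingers": 0.7}, {"delta_pos": [-0.01, 0.005, 0.24], "yaw": 0, "fingers": 0.7}, {"delta_pos": [-0.01, 0.005, 0.36], "yaw": 0, "fingers": 0.7}, {"delta_pos": [-0.01, 0.005, 0.46], "yaw": 0, "fingers": 0.7}, {"delta_pos": [-0.01, 0.005, 0.54], "yaw": 0, "fingers": 0.7}, {"delta_pos": [-0.01, 0.005, 0.54], "yaw": 0, "fingers": 0.7}, {"delta_pos": [-0.01, 0.005, 0.54], "yaw": 0, "fingers": 0.5}, {"delta_pos": [-0.01, 0.005, 0.54], "yaw": 0, "fingers": 0.28}, {"delta_pos": [-0.01, 0.005, 0.54], "yaw": 0, "fingers": 0.28}, {"delta_pos": [-0.01, 0.005, 0.54], "yaw": 0, "fingers": 0.28}, {"delta_pos": [-0.01, 0.005, 0.54], "yaw": 0, "fingers": 0.28}]}}

```text
clock: 9.1
eef_pos: [0.462, -0.1626, 0.0943]
tool_rot: [0.708, 0.706, -0.002, -0.001]
ft_force: [-8.1, -0.0, 3.1]
grip_width: 0.0245
grasp_force: 4.0
```

Run:
```python
from h import *
a,W=grab('scene')
cv2.imwrite('pics/s4c.png',cv2.resize(a[110:230,180:340,::-1],(800,600)))
o=bot.get_obs();print(o['eef_pos'],o['tool_rot'],o['grip_width'],o['ft_force'])
p=o['eef_pos']
for th in np.arange(.1,1.21,.1):
    x=.593-.14*np.sin(1.2-th)+.003; z=.06+.14*np.cos(1.2-th)-.019
    print(round(th,2),'y',round((x-p[0])/.3,3),'z',round((p[2]-z)/.3,3))
```

```text
[ 0.46198654 -0.16263323  0.09426969] [ 0.70790136  0.70630756 -0.00178399 -0.00145341] 0.023775787745725387 [-8.95101186  0.48799115  3.0016429 ]
0.1 y 0.031 z -0.034
0.2 y 0.054 z -0.075
0.3 y 0.081 z -0.113
0.4 y 0.112 z -0.148
0.5 y 0.146 z -0.179
0.6 y 0.183 z -0.208
0.7 y 0.223 z -0.232
0.8 y 0.265 z -0.252
0.9 y 0.309 z -0.268
1.0 y 0.354 z -0.28
1.1 y 0.4 z -0.287
1.2 y 0.447 z -0.289
```

View pics/s4c.png

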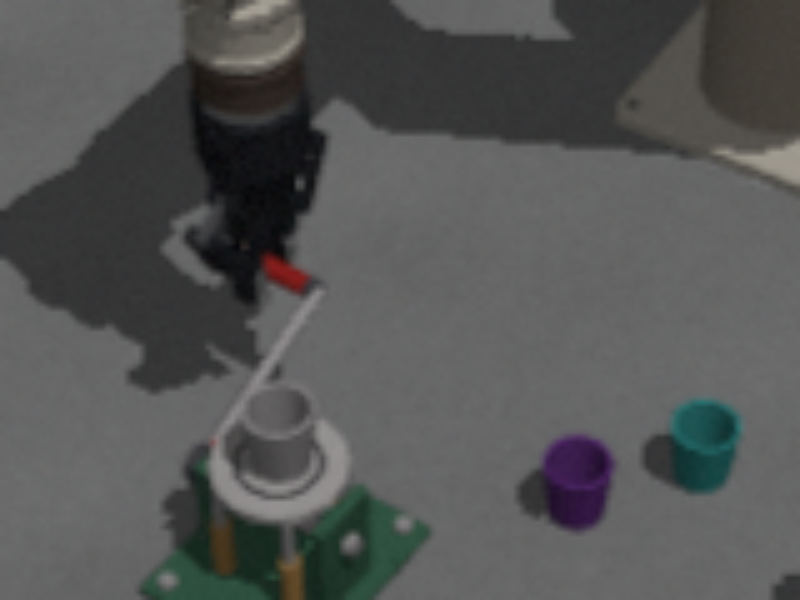

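Request:
{"method": "jog_arm", "body": {"deltas": [{"delta_pos": [0, -0.01, 0], "yaw": 0, "fingers": 0.2}, {"delta_pos": [0, -0.01, 0], "yaw": 0, "fingers": 0.1}, {"delta_pos": [0, -0.01, 0], "yaw": 0, "fingers": 0}, {"delta_pos": [0, -0.01, 0], "yaw": 0, "fingers": 0}, {"delta_pos": [0, -0.01, 0], "yaw": 0, "fingers": 0}]}}

```text
clock: 9.65
eef_pos: [0.458, -0.1625, 0.0942]
tool_rot: [0.708, 0.706, -0.002, -0.002]
ft_force: [-9.6, -0.6, 5.4]
grip_width: 0.0143
grasp_force: 58.3
```

Request:
{"method": "jog_arm", "body": {"deltas": [{"delta_pos": [0, 0.009, -0.021], "yaw": 0, "fingers": 0}, {"delta_pos": [0, 0.019, -0.043], "yaw": 0, "fingers": 0}, {"delta_pos": [0, 0.03, -0.063], "yaw": 0, "fingers": 0}, {"delta_pos": [0, 0.042, -0.083], "yaw": 0, "fingers": 0}, {"delta_pos": [0, 0.055, -0.102], "yaw": 0, "fingers": 0}, {"delta_pos": [0, 0.069, -0.121], "yaw": 0, "fingers": 0}, {"delta_pos": [0, 0.084, -0.139], "yaw": 0, "fingers": 0}, {"delta_pos": [0, 0.1, -0.156], "yaw": 0, "fingers": 0}]}}

```text
clock: 10.45
eef_pos: [0.4843, -0.1637, 0.1398]
tool_rot: [0.709, 0.705, -0.006, -0.004]
ft_force: [-17.8, -3.7, 6.3]
grip_width: 0.0138
grasp_force: 58.6
```

Request:
{"method": "jog_arm", "body": {"deltas": [{"delta_pos": [0, 0.017, -0.016], "yaw": 0, "fingers": 0}, {"delta_pos": [0, 0.034, -0.032], "yaw": 0, "fingers": 0}, {"delta_pos": [0, 0.052, -0.046], "yaw": 0, "fingers": 0}, {"delta_pos": [0, 0.071, -0.06], "yaw": 0, "fingers": 0}, {"delta_pos": [0, 0.091, -0.072], "yaw": 0, "fingers": 0}, {"delta_pos": [0, 0.111, -0.084], "yaw": 0, "fingers": 0}, {"delta_pos": [0, 0.132, -0.095], "yaw": 0, "fingers": 0}, {"delta_pos": [0, 0.153, -0.105], "yaw": 0, "fingers": 0}]}}

```text
clock: 11.25
eef_pos: [0.5322, -0.166, 0.1757]
tool_rot: [0.709, 0.705, -0.005, -0.0]
ft_force: [-18.0, -6.1, 19.1]
grip_width: 0.0138
grasp_force: 60.5
```

Request:
{"method": "jog_arm", "body": {"deltas": [{"delta_pos": [0, 0.01, -0.018], "yaw": 0, "fingers": 0}, {"delta_pos": [0, 0.032, -0.024], "yaw": 0, "fingers": 0}, {"delta_pos": [0, 0.055, -0.032], "yaw": 0, "fingers": 0}, {"delta_pos": [0, 0.078, -0.038], "yaw": 0, "fingers": 0}, {"delta_pos": [0, 0.1, -0.042], "yaw": 0, "fingers": 0}, {"delta_pos": [0, 0.12, -0.046], "yaw": 0, "fingers": 0}, {"delta_pos": [0, 0.14, -0.048], "yaw": 0, "fingers": 0}, {"delta_pos": [0, 0.16, -0.049], "yaw": 0, "fingers": 0}, {"delta_pos": [0, 0.18, -0.05], "yaw": 0, "fingers": 0}, {"delta_pos": [0, 0.19, -0.05], "yaw": 0, "fingers": 0}, {"delta_pos": [0, 0.19, -0.05], "yaw": 0, "fingers": 0}]}}

```text
clock: 12.35
eef_pos: [0.5934, -0.1675, 0.1895]
tool_rot: [0.709, 0.705, -0.003, 0.003]
ft_force: [-6.9, -10.3, 4.2]
grip_width: 0.0138
grasp_force: 60.4
```

Run:
```python
from h import *
a,W=grab('scene'); b,V=grab('top')
cv2.imwrite('pics/s5c.png',cv2.resize(a[110:230,180:340,::-1],(800,600)))
o=bot.get_obs();print(o['eef_pos'],o['tool_rot'],o['grip_width'],o['ft_force'])
for n,I,W_ in(('scene',a,W),('top',b,V)):
    m=(np.hypot(W_[...,0]-.593,W_[...,1]+.06)<.04)&(W_[...,2]>.158)&(W_[...,2]<.178)
    q=W_[m]
    if len(q): print(n,m.sum(),[np.round(v,4) for v in cv2.minEnclosingCircle(q[:,:2].astype(np.float32))],np.percentile(q[:,2],90))
    hsv=cv2.cvtColor(I,cv2.COLOR_RGB2HSV).astype(int)
    r=((hsv[...,0]<8)|(hsv[...,0]>172))&(hsv[...,1]>150)&(W_[...,2]>.17)&(W_[...,2]<.23)&(W_[...,1]<-.1)
    if r.sum(): print(n,'grip',np.median(W_[r],0),r.sum())
    t=(hsv[...,1]<60)&(abs(W_[...,2]-.116)<.008)&(np.hypot(W_[...,0]-.593,W_[...,1]+.06)<.05)
    print(n,'table z',np.median(W_[t],0),t.sum())
```

```text
[ 0.59330857 -0.16752854  0.18950652] [ 0.70913126  0.70506186 -0.00325251  0.00317088] 0.01370343771198314 [-6.6447132  -9.19725651  3.31224576]
scene 87 [array([ 0.5933, -0.0591]), np.float64(0.0268)] 0.16914819139312595
scene grip [ 0.5974     -0.14615986  0.20528614] 29
scene table z [ 0.60967347 -0.04830635  0.11633779] 359
top 127 [array([ 0.5914, -0.0617]), np.float64(0.0237)] 0.16951208574665144
top grip [ 0.59306307 -0.14744202  0.20616128] 62
top table z [ 0.5871056  -0.06044061  0.11802988] 746
```

View pics/s5c.png

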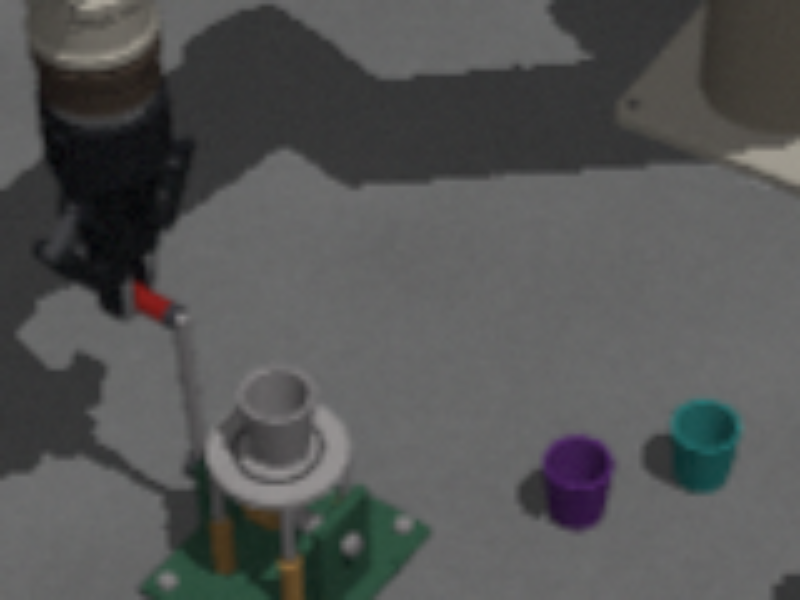

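The beaker has risen the full 14 mm and still stands centred (crop 278,430). The lever is upright and gripped, within about 0.03 rad of the mark. I'll let it settle for a moment, then hand in.

Request:
{"method": "jog_arm", "body": {"deltas": [{"delta_pos": [0, 0, 0], "yaw": 0, "fingers": 0}, {"delta_pos": [0, 0, 0], "yaw": 0, "fingers": 0}, {"delta_pos": [0, 0, 0], "yaw": 0, "fingers": 0}, {"delta_pos": [0, 0, 0], "yaw": 0, "fingers": 0}, {"delta_pos": [0, 0, 0], "yaw": 0, "fingers": 0}]}}

```text
clock: 12.95
eef_pos: [0.5932, -0.1675, 0.1895]
tool_rot: [0.709, 0.705, -0.003, 0.003]
ft_force: [-6.3, -9.8, 4.7]
grip_width: 0.0137
grasp_force: 60.4
```

```bash
python3 -c "
from workcell import bot
print(bot.get_obs()['eef_pos'],bot.job_done())"
```

```text
the job is handed in; nothing more can be done
[ 0.59318624 -0.16754324  0.1895067 ] None
```

The silver beaker stands upright and released in the middle of the lift table, and the arm is holding the lever at the red mark with the table raised the full 14 mm; I handed the job in after about 13 s, and no verdict was returned.

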